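# Load the battery dock and start its contact screw

### The arm

A 6-joint arm with a two-finger parallel gripper is mounted at the origin on the work surface. World frame = base frame: x ahead of the robot, y to its left, z up, the work surface at z = 0. Lengths are in m, angles in rad, forces in N, time in s.
With the tool pointing down it reaches from about 0.4 to 0.825 m from the base axis. Payload 7 kg.
Tool frame: the origin (TCP) lies midway between the tips of the shut fingers; the grasp point (between the pads) lies 19 mm behind it; z points along the fingers, y is the line along which they close (so a half turn about z gives the same grasp; the last joint's range is limited). The gripper opens to 88 mm and grips with 3 to 60 N. Pads are 19 mm wide; open, the fingers measure 130 mm over their backs; the gripper's body (78 mm by 193 mm) begins 47 mm behind the grasp point.
Start: joints at [0.288, 0.359, 0.012, 0, -1.224, -0.288], TCP at [0.675, -0, 0.227] pointing down, gripper open.
Joint ranges: [-3.07, 3.07], [-1.43, 2.12], [-1.02, 1.25], [-3.03, 1.67], [-3.05, -0], [-3.03, 3.03]. Speed limits (rad/s): [2.39, 2.39, 3.01, 3.14, 3.14, 3.14].

### API

Orientations are given as [roll, pitch, yaw] about the fixed x, y, z axes, in that order (R = Rz(yaw) Ry(pitch) Rx(roll)).
In Python, from station import monitor, viewer, arm gives the robot as it stands.
- The arm moves only by the tool move_arm, never from a script. Its argument "deltas" is a list that holds one entry, the list of rows, each a list of 7 numbers: the turn, a rotation vector about the tool's x, y, z in degrees, then the shift along the tool's x, y, z in m, then the finger opening in m, from 0 to 0.0876. A call has 1 to 12 rows; each row is the pose to reach, as a shift and turn from the pose commanded when the call began, along the tool's axes at that moment; what a row does not reach only later rows make up. A row lasts 1/12 s, in which the tool goes at most 41.7 mm and 7.16 degrees, less where a joint would pass 70% of its speed; a pose out of reach is approached as far as the arm can. A call with a gripper value outside its range is refused whole. The fingers move at their own pace and stop on an object; "force" is the grip in N (left out, the last holds). Time passes only in rows, so rows that repeat a pose let the fingers close. It gives the time, the measured TCP pose, the force and the opening at its end, in the units of the state.
- monitor.get_state(): the state, without advancing time (a new reading comes with each control period).
- viewer.grab_frame(name): name is "scene" or "side" or "wrist"; returns a dict with "frame" (400x640x3 uint8, blue, green, red), "vfov" (degrees; the focal length in pixels is half the picture's height over the tangent of half this angle, whatever the lens; pixels are square), "cx", "cy" (the principal point, pixels), "xyz" and "orientation" of the camera in the world; the wrist camera has in their place "hand_eye" (4x4, takes a point from camera to tool coordinates, whose origin is the TCP and whose axes are the flange's). Camera axes: x right, y down, z forward; pixel columns grow to the right and rows downward; lengths in m; the calibration is good to about 2 mm. A picture is of the moment at which its call begins: read the wrist's pose just before it. There is no depth.
- arm.job_done(): hands the job in, once; it reports no verdict.
The state is a dict: "t": time; "q": joint angles; "qd": joint speeds; "joint_efforts": joint torques, N m; "eef_pos": TCP position; "ee_rot": TCP orientation; "force": force on the tool from outside, world axes, zero at the start; "moment": the same for the moment, N m; "width": finger opening in m.
Only numpy, scipy, OpenCV 4.12 (cv2) and the standard library are available. Lean on these libraries where they do the work, as an engineer would, in place of code of your own. Each camera call takes 0.05 s, during which the arm holds its last target. There are 200 camera calls.

### The job

Put the wide two-cell battery block down into the empty pocket of the dock (either way round), fully home, and swing the locking lever shut over it. Then take the upright grip post of the dock's crank screw, turn the screw backward (anticlockwise from above), pressing lightly down, until it drops into its thread start, and from there turn it forward (clockwise) one full turn, so that it is started but not run down. Finish still gripping the crank's post, holding the screw there without letting go, and leave the other things on the bench where they are.

Things in the scene. Friction and masses are not known exactly. Their poses are not given: they have to be found in the camera images.
- dock: the dock, fixed to the bench: an aluminium base plate 120 mm (x) by 285 mm (y), 12 mm thick, top at z = 12 mm. Origin on the bench under the plate, z up. In its frame: the pocket's centre at (0, 70) mm, the lever's hinge axis (vertical) at (0, 128) mm, the screw's axis (vertical) at (0, -80) mm.
- pocket (a point): centre of the pocket's floor, 14 mm above the bench. The pocket is 41 mm along the dock's x and 71 mm along the dock's y (clearance 2.5 mm a side around the block), with black walls 5 mm thick that stand 12 mm above the floor; the space beside it along the dock's x is free for the fingers.
- block: the wide two-cell battery block, 140 g or so: black case with two blue cells showing side by side on top; 66 mm along its x, 36 mm along its y, 36 mm high. Origin at the centre of its underside. It lies flat on the bench, and goes into the pocket with its x along the dock's y, either way round.
- lever (a joint): angle of the dark steel locking lever about its vertical hinge (rad): 0 = shut, the arm pointing along the dock's -y over the block; open 1.3 to 2.0, the arm turned towards the dock's -x. The arm spans 53 to 61 mm above the bench (3 mm over a seated block). It stays where it is left, stops at 0, and moves with about 1 N at its post.
- lever_post (a point): middle of the lever's upright round black post (12 mm diameter, 30 mm tall from 61 to 91 mm above the bench), 58 mm from the lever's hinge axis; this point is 76 mm above the bench.
- bolt_axis (a point): point on the screw's vertical axis, at the mouth of the round steel boss (56 mm diameter), 35 mm above the bench. At first the screw rests unstarted on the thread's face: forward it only rides round to a blunt stop; backward, after 0.6 to 3.8 rad, it comes over the thread start and drops 5 mm; a firm stop about 0.7 rad beyond keeps it from turning back further.
- crank: the screw with its dark steel crank arm, 0.3 kg. Origin on the screw's axis; its x points along the arm to the grip post, 40 mm out. Forward (into the thread) is clockwise from above. Turning takes about 1 N at the post. A firm grip carries the screw's weight, so it drops only if the hand presses (5 to 15 N) or follows downward.
- crank_post (a point): middle of the crank's upright round black grip post (12 mm diameter, 32 mm tall), 40 mm from the screw's axis. It revolves freely on the arm, so it can be gripped and carried round in a circle without turning the wrist. At the start this point is 82.5 mm above the bench, the arm's top 16 mm below it; it sinks with the screw.
- bolt_lift (a joint): height of the screw (m): 0 resting unstarted, -0.005 just dropped into the thread start, -0.010 one turn further forward (5 mm per turn, bottoming at about 1.6 turns; once forward of the drop it cannot be pulled out).
- slim_block: bystander, not to be used: a slimmer one-cell block, 66 x 20 x 36 mm, one blue cell on top. Origin under its centre.
- cell: bystander: a blue round cell standing upright, 18 mm diameter, 65 mm tall. Origin under its centre.
- board: bystander: a green circuit board lying flat, 26 x 75 mm, 4 mm thick (8 mm at its parts). Origin under its centre.
- shell: bystander: a white open half case lying flat, 75 x 150 mm, 14 mm high. Origin under its centre.
- driver: bystander: a screwdriver 170 mm long lying on the bench.
- solvent: bystander: a clear bottle, 44 mm diameter, 120 mm tall. Origin under its centre.
- washer: bystander: a thick steel ring lying flat, 28 mm across, 5 mm thick.

How it is judged:
On the way, in this order (a step that is already met when the one before it is completed fails the run):
1. the two-cell block sits fully home in the pocket (horizontal distance between block and pocket below 0.005 m and z of block in the frame of pocket below 0.003 m and angle between the x axis of block and the y axis of dock, either way round below 0.1 rad and angle between block's own z axis and vertical below 0.06 rad), for 0.2 s.
2. the lever is shut over the seated block (all of step 1 and value of joint lever below 0.15 rad), for 0.2 s.
3. the screw has been turned back and has dropped into its thread start (value of joint bolt_lift between -0.0068 and -0.0038 m), for 0.1 s.
4. the screw has been turned forward one turn (value of joint bolt_lift between -0.0116 and -0.0085 m), for 0.2 s.
At the end, for the whole second after the job is handed in: the block sits in the pocket (within 5 mm, down to 3 mm, level), the lever is within 0.15 rad of shut, the screw stands one turn in from its thread start (8.5 to 11.6 mm below where it began, about 0.75 to 1.3 turns), not being turned any more, with the fingers gripping its crank post (over 2 N) (all of step 2 and all of step 4 and contact force between crank and the fingers above 2 N and angular speed of crank below 0.5 rad/s); the arm keeps its last pose, push and grip.
It fails at once if something else on the bench was moved by more than 30 mm (distance of any of slim_block, cell, board, shell, driver, solvent, washer from where it was at the start of the episode above 0.03 m).
It also fails if it takes over 72 s, if anything falls off the work surface, if the arm or the gripper's body presses on something with over 40 N, if the wrist force passes 120 N, or if a joint passes its speed limit or range.

## Working session

There is one attempt and no reset: what is moved stays moved. The work goes in short steps, Python scripts to look and compute and a tool call to move; the robot and the scene stay as the last step left them, time stands still between calls to the robot, and variables do not carry over. Pictures are saved under pics/ and viewed, on a budget of 10 in all, crops included, one or two more only if the job needs it, and the job is handed in when it is done.

Besides the shell and the picture viewer there is one more tool, called after ">>>" as name(argument=value, ...) on one line, values as JSON. move_arm: Moves the arm, as the interface text tells. Its arguments: {"type":"object","properties":{"deltas":{"type":"array","items":{"type":"array","items":{"type":"array","items":{"type":"number"}}}},"force":{"type":"number"}},"required":["deltas"]}

```bash
ls; mkdir -p pics
cat > h.py <<'E'
import numpy as np, cv2
from scipy.spatial.transform import Rotation as R
from station import monitor, viewer, arm
def cam(name):
    s=monitor.get_state(); d=viewer.grab_frame(name)
    f=d["frame"].shape[0]/2/np.tan(np.radians(d["vfov"])/2)
    if "hand_eye" in d:
        T=np.eye(4);T[:3,:3]=R.from_euler('xyz',s["ee_rot"]).as_matrix();T[:3,3]=s["eef_pos"]
        T=T@np.array(d["hand_eye"])
    else:
        T=np.eye(4);o=np.array(d["orientation"])
        T[:3,:3]=o if o.shape==(3,3) else R.from_euler('xyz',o).as_matrix()
        T[:3,3]=d["xyz"]
    return dict(img=d["frame"],f=f,cx=d["cx"],cy=d["cy"],T=T)
def onz(c,u,v,z):
    r=c["T"][:3,:3]@np.array([(u-c["cx"])/c["f"],(v-c["cy"])/c["f"],1]);o=c["T"][:3,3]
    return o+r*(z-o[2])/r[2]
def px(c,p):
    q=c["T"][:3,:3].T@(np.array(p)-c["T"][:3,3]);return c["cx"]+c["f"]*q[0]/q[2],c["cy"]+c["f"]*q[1]/q[2]
def save(c,n):
    import pickle;pickle.dump(c,open(f"pics/{n}.pkl","wb"));cv2.imwrite(f"pics/{n}.png",c["img"])
def load(n):
    import pickle;return pickle.load(open(f"pics/{n}.pkl","rb"))
E
python3 - <<'E'
from h import *
s=monitor.get_state();print({k:np.round(v,3) for k,v in s.items()})
d=viewer.grab_frame("scene");print({k:v for k,v in d.items() if k!="frame"})
for n in("scene","side","wrist"):
    c=cam(n);save(c,n+"0");print(n,c["T"].round(3).tolist(),c["f"])
a=load("scene0")["img"];b=load("wrist0")["img"]
E
```

```text
pics
{'t': np.float64(0.0), 'q': array([ 0.288,  0.359,  0.011, -0.   , -1.224, -0.288]), 'qd': array([-0.   ,  0.   ,  0.001,  0.001, -0.   ,  0.001]), 'joint_efforts': array([-1.0000e-03, -5.8273e+01,  2.9306e+01,  6.9970e+00,  7.0000e-03,
       -0.0000e+00]), 'eef_pos': array([ 0.675, -0.   ,  0.226]), 'ee_rot': array([ 3.14 , -0.   , -1.571]), 'force': array([ 0.397,  0.198, -0.331]), 'moment': array([-0.021,  0.008,  0.019]), 'width': np.float64(0.088)}
{'vfov': 43.45956525006197, 'cx': 319.6551144416687, 'cy': 192.9373433707139, 'xyz': array([ 1.09997599, -0.25201729,  1.00168422]), 'orientation': array([-2.55518835, -0.00683006,  1.10188712])}
scene [[0.452, 0.745, -0.491, 1.1], [0.892, -0.373, 0.255, -0.252], [0.007, -0.553, -0.833, 1.002], [0.0, 0.0, 0.0, 1.0]] 501.81836451885795
side [[-0.748, -0.474, 0.464, 0.221], [-0.663, 0.542, -0.516, 0.393], [-0.007, -0.694, -0.72, 0.648], [0.0, 0.0, 0.0, 1.0]] 373.4034951669533
wrist [[-1.0, 0.0, -0.001, 0.675], [-0.0, 0.96, 0.28, -0.075], [0.001, 0.28, -0.96, 0.384], [0.0, 0.0, 0.0, 1.0]] 286.6266122001606
```

View pics/scene0.png

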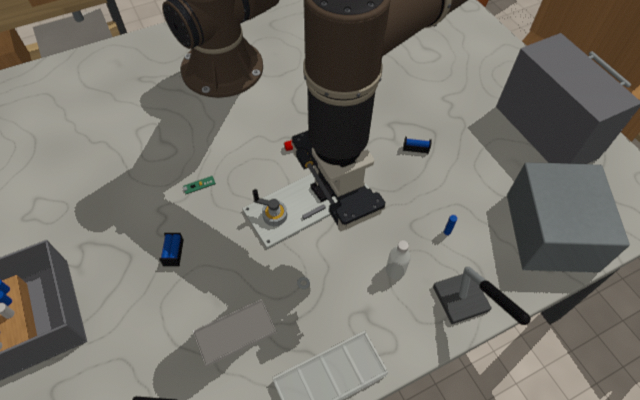

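View pics/side0.png

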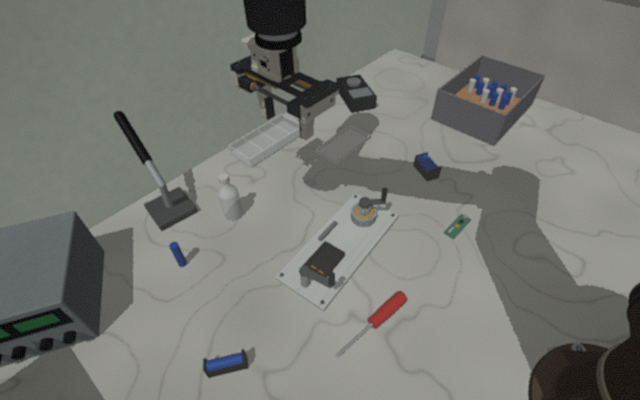

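Run:
```python
from h import *
c=load("scene0");s=load("side0");w=load("wrist0")
for n,u,v in(("blockS",172,248),("slimS",417,145),("screwS",272,207)):print(n,onz(c,u,v,.036).round(3))
for n,u,v in(("block",427,165),("slim",225,362),("screw",365,210),("plate",276,277),("plate",357,197),("plate",396,215),("plate",322,308)):print(n,onz(s,u,v,.036 if n!="plate" else .012).round(3))
A=cv2.resize(s["img"][175:315,265:405],(420,420),interpolation=3)
B=cv2.resize(w["img"],(380,238));D=cv2.resize(c["img"][160:260,140:340],(380,182),interpolation=3)
cv2.imwrite("pics/m1.png",np.hstack([A,np.vstack([B,D])]))
```

```text
blockS [ 0.515 -0.304  0.036]
slimS [0.511 0.323 0.036]
screwS [ 0.516 -0.07   0.036]
block [ 0.5   -0.293  0.036]
slim [0.493 0.335 0.036]
screw [ 0.524 -0.072  0.036]
plate [0.56  0.165 0.012]
plate [ 0.575 -0.111  0.012]
plate [ 0.474 -0.125  0.012]
plate [0.448 0.154 0.012]
```

View pics/m1.png

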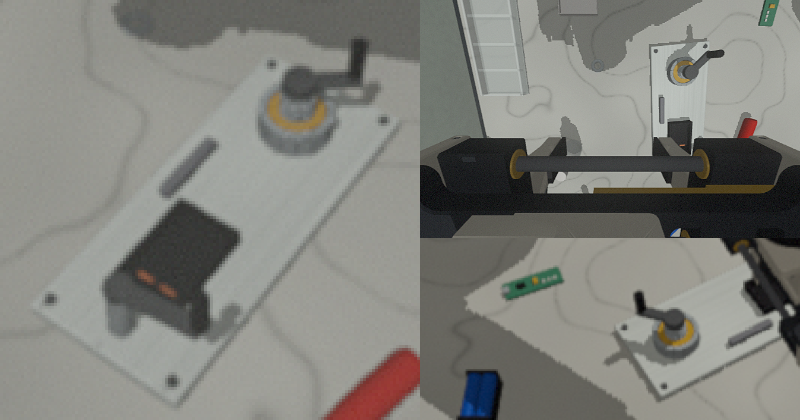

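The two-cell block is at side px (427,165) and scene px (172,248). The dock's screw is at side px (365,210). The pocket, with its orange contacts, is at about side px (322,262), and the lever is open towards the robot with its post near side px (332,278). I'm going over the block for a close view.

>>> move_arm(deltas=[[[0,0,0,0.25,0.165,0,0.0876],[0,0,0,0.25,0.165,0,0.0876],[0,0,0,0.25,0.165,0,0.0876],[0,0,0,0.25,0.165,0,0.0876],[0,0,0,0.25,0.165,0,0.0876],[0,0,0,0.25,0.165,0,0.0876],[0,0,0,0.25,0.165,0,0.0876],[0,0,0,0.25,0.165,0,0.0876],[0,0,0,0.25,0.165,0,0.0876],[0,0,0,0.25,0.165,0,0.0876],[0,0,0,0.25,0.165,0,0.0876],[0,0,0,0.25,0.165,0,0.0876]]])

```text
t: 1.2
eef_pos: [0.5106, -0.2492, 0.2264]
ee_rot: [3.141, 0.0, -1.57]
force: [0.6, -0.2, -0.2]
width: 0.0876
```

```bash
cat >> h.py <<'E'
def bluerect(c,z=.036,roi=None):
    hsv=cv2.cvtColor(c["img"],cv2.COLOR_BGR2HSV);m=cv2.inRange(hsv,(105,120,30),(128,255,255))
    m=cv2.morphologyEx(m,3,np.ones((9,9)))
    for k in sorted(cv2.findContours(m,0,2)[0],key=cv2.contourArea)[::-1][:4]:
        if cv2.contourArea(k)<60:continue
        P=np.array([onz(c,u,v,z)[:2] for u,v in k[:,0]],np.float32)
        print(cv2.boundingRect(k),[np.round(x,4) for x in cv2.minAreaRect(P)])
E
python3 - <<'E'
from h import *
c=cam("wrist");save(c,"w1");bluerect(c)
s=cam("side");save(s,"side1");bluerect(s)
cv2.imwrite("pics/m2.png",np.vstack([c["img"][:,:],cv2.resize(s["img"][190:290,265:425],(640,400),interpolation=3)])[:600])
E
```

```text
(296, 107, 54, 46) [array([ 0.5064, -0.3064]), array([0.0329, 0.0567]), np.float64(63.8)]
(477, 81, 35, 28) [array([ 0.5143, -0.7258]), array([0.1394, 0.1005]), np.float64(87.8579)]
(206, 354, 36, 17) [array([0.495 , 0.3365]), array([0.0554, 0.0162]), np.float64(55.6056)]
(416, 154, 22, 18) [array([ 0.5073, -0.3007]), array([0.0343, 0.0589]), np.float64(62.7282)]
(170, 242, 15, 24) [array([0.7335, 0.266 ]), array([0.0142, 0.0647]), np.float64(77.3152)]
```

View pics/w1.png

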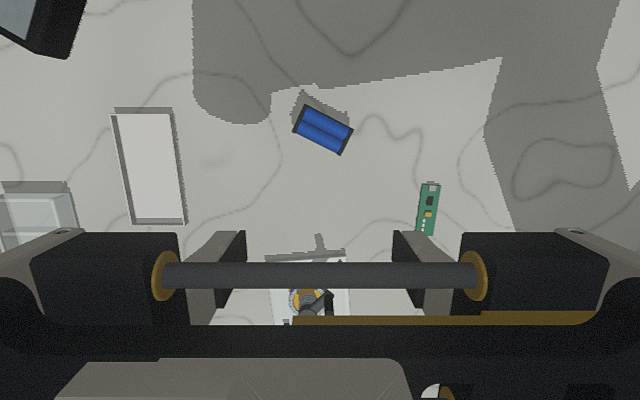

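>>> move_arm(deltas=[[[0,0,-63.8,0.0553,0.0036,0.08,0.0876],[0,0,-63.8,0.0553,0.0036,0.08,0.0876],[0,0,-63.8,0.0553,0.0036,0.08,0.0876],[0,0,-63.8,0.0553,0.0036,0.08,0.0876],[0,0,-63.8,0.0553,0.0036,0.1,0.0876],[0,0,-63.8,0.0553,0.0036,0.12,0.0876],[0,0,-63.8,0.0553,0.0036,0.14,0.0876],[0,0,-63.8,0.0553,0.0036,0.15,0.0876],[0,0,-63.8,0.0553,0.0036,0.16,0.0876],[0,0,-63.8,0.0553,0.0036,0.165,0.0876],[0,0,-63.8,0.0553,0.0036,0.165,0.0876]]])

```text
t: 2.22
eef_pos: [0.5061, -0.3046, 0.0602]
ee_rot: [3.141, 0.002, -0.46]
force: [-0.1, -0.1, -0.0]
width: 0.0876
```

Run:
```python
from h import *
s=cam("side");bluerect(s);save(s,"side2");c=cam("wrist");save(c,"w2");bluerect(c);print(px(s,[.507,-.3045,.036]))
```

```text
(474, 75, 38, 34) [array([ 0.5274, -0.7333]), array([0.1039, 0.1939]), np.float64(34.1683)]
(206, 354, 36, 17) [array([0.4948, 0.3364]), array([0.0556, 0.0162]), np.float64(55.032)]
(418, 155, 20, 17) [array([ 0.507 , -0.2997]), array([0.0334, 0.0557]), np.float64(65.9428)]
(170, 242, 15, 24) [array([0.7338, 0.267 ]), array([0.0134, 0.0648]), np.float64(75.8253)]
(296, 188, 50, 74) [array([ 0.5079, -0.3062]), array([0.0324, 0.0536]), np.float64(63.5072)]
(np.float64(426.93495654124786), np.float64(161.38483051263188))
```

>>> move_arm(deltas=[[[0,0,0,0,0,0.025,0.0876],[0,0,0,0,0,0.044,0.0876],[0,0,0,0,0,0.044,0.0876],[0,0,0,0,0,0.044,0.0],[0,0,0,0,0,0.044,0.0],[0,0,0,0,0,0.044,0.0],[0,0,0,0,0,0.044,0.0],[0,0,0,0,0,0.044,0.0],[0,0,0,0,0,0.044,0.0],[0,0,0,0,0,0.044,0.0]]], force=25)

```text
t: 3.15
eef_pos: [0.5065, -0.3054, 0.018]
ee_rot: [-3.141, -0.001, -0.457]
force: [0.2, -0.5, -0.5]
width: 0.0464
```

>>> move_arm(deltas=[[[0,0,0,0,0,0,0.0],[0,0,0,0,0,0,0.0],[0,0,0,0,0,0,0.0],[0,0,0,0,0,0,0.0],[0,0,0,0,0,-0.03,0.0],[0,0,0,0,0,-0.07,0.0],[0,0,0,0,0,-0.11,0.0],[0,0,0,0,0,-0.15,0.0],[0,0,0,0,0,-0.19,0.0],[0,0,0,0,0,-0.22,0.0],[0,0,0,0,0,-0.22,0.0]]], force=25)

```text
t: 4.07
eef_pos: [0.5092, -0.3068, 0.2451]
ee_rot: [-3.141, -0.011, -0.456]
force: [0.7, -1.5, -1.4]
width: 0.0357
```

>>> move_arm(deltas=[[[0,0,59.6,-0.198,-0.412,0,0.0],[0,0,59.6,-0.198,-0.412,0,0.0],[0,0,59.6,-0.198,-0.412,0,0.0],[0,0,59.6,-0.198,-0.412,0,0.0],[0,0,59.6,-0.198,-0.412,0,0.0],[0,0,59.6,-0.198,-0.412,0,0.0],[0,0,59.6,-0.198,-0.412,0,0.0],[0,0,59.6,-0.198,-0.412,0,0.0],[0,0,59.6,-0.198,-0.412,0,0.0],[0,0,59.6,-0.198,-0.412,0,0.0],[0,0,59.6,-0.198,-0.412,0,0.0],[0,0,59.6,-0.198,-0.412,0,0.0]]])

```text
t: 5.07
eef_pos: [0.5099, 0.1537, 0.2372]
ee_rot: [3.141, 0.0, -1.498]
force: [-0.0, -0.0, -1.4]
width: 0.0353
```

Run:
```python
from h import *
print(monitor.get_state()["eef_pos"],monitor.get_state()["ee_rot"])
c=cam("wrist");save(c,"w3")
```

```text
[0.5098514  0.15374387 0.23719093] [ 3.14126791e+00  1.51442210e-04 -1.49783272e+00]
```

View pics/w3.png

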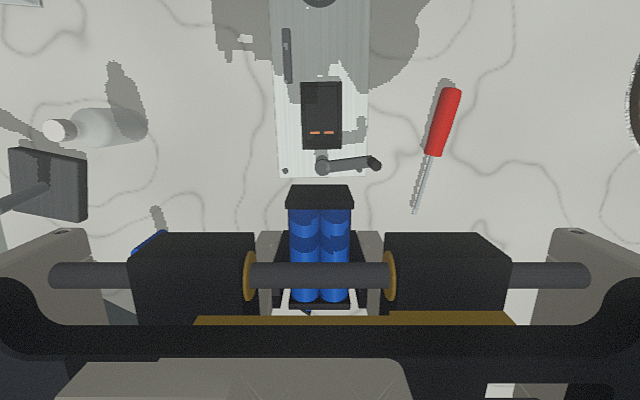

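Run:
```python
from h import *
c=load("w3");g=c["img"].max(2);print(c["T"][:3,3].round(3))
m=np.zeros_like(g);m[70:156,292:352]=(g[70:156,292:352]<75)*255
m=cv2.morphologyEx(m,2,np.ones((3,3)));m=cv2.morphologyEx(m,3,np.ones((11,11)))
k=max(cv2.findContours(m,0,2)[0],key=cv2.contourArea);print(cv2.boundingRect(k))
P=np.array([onz(c,u,v,.026)[:2] for u,v in k[:,0]],np.float32);print(cv2.minAreaRect(P))
for u,v,z in((323,157,.061),(376,163,.091),(372,163,.061)):print(onz(c,u,v,z).round(4))
# plate edges
g=cv2.cvtColor(c["img"],6);
for v in(40,70,100,130,170):
    r=g[v].astype(int);print(v,r[262:286:2],r[355:385:2])
```

```text
[0.515 0.079 0.395]
(300, 82, 42, 67)
((0.5126244425773621, 0.08116890490055084), (0.04956294223666191, 0.07941468805074692), 5.236046314239502)
[0.5072 0.1266 0.061 ]
[0.451  0.1245 0.091 ]
[0.4493 0.1294 0.061 ]
40 [136 131 133 139 135 149 149 150 150 157  93  94] [148 149 146 143 144 150 149 134 135 136 136 135 136 134 137]
70 [189 189 189 189 191 196 146 152 148 146 154  85] [148 147 145 146 145 151 148 131 136 137 136 133 139 137 137]
100 [174 167 175 182 187 188 177 206 210 207 207 204] [202 205 204 205 205 205 199 189 192 192 195 194 195 193 193]
130 [185 189 187 191 188 188 191 185 208 209 208 207] [134 142 146 147 149 141 192 197 196 196 195 197 197 197 197]
170 [187 184 184 185 185 185 184 186 192 213 122  98] [223  90 101  89 218 203 193 194 202 139  65  69 159 201 193]
```

Run:
```python
from h import *
c=load("w3");t=np.array([.50985,.15374,.2372]);y=-1.4978;tx=np.array([np.cos(y),np.sin(y),0]);ty=np.array([np.sin(y),-np.cos(y),0])
for e in(.033,-.033):
  for z in(-.016,.020):
    print(e,z,[np.round(px(c,t+tx*e+ty*s+[0,0,z]),0) for s in(-.018,.018)])
g=c["img"]
for u in(308,332):print([tuple(g[v,u]) for v in range(178,216,3)],[(v,tuple(g[v,u])) for v in range(296,322,3)])
```

```text
0.033 -0.016 [array([290., 185.]), array([348., 185.])]
0.033 0.02 [array([283., 202.]), array([355., 202.])]
-0.033 -0.016 [array([293., 278.]), array([345., 278.])]
-0.033 0.02 [array([287., 313.]), array([351., 313.])]
[(np.uint8(179), np.uint8(185), np.uint8(186)), (np.uint8(180), np.uint8(186), np.uint8(186)), (np.uint8(112), np.uint8(121), np.uint8(116)), (np.uint8(55), np.uint8(55), np.uint8(51)), (np.uint8(49), np.uint8(52), np.uint8(50)), (np.uint8(48), np.uint8(52), np.uint8(51)), (np.uint8(52), np.uint8(53), np.uint8(49)), (np.uint8(51), np.uint8(53), np.uint8(54)), (np.uint8(57), np.uint8(55), np.uint8(57)), (np.uint8(44), np.uint8(43), np.uint8(38)), (np.uint8(48), np.uint8(49), np.uint8(48)), (np.uint8(118), np.uint8(69), np.uint8(40)), (np.uint8(114), np.uint8(62), np.uint8(44))] [(296, (np.uint8(170), np.uint8(96), np.uint8(41))), (299, (np.uint8(171), np.uint8(91), np.uint8(41))), (302, (np.uint8(34), np.uint8(28), np.uint8(31))), (305, (np.uint8(61), np.uint8(61), np.uint8(55))), (308, (np.uint8(46), np.uint8(46), np.uint8(51))), (311, (np.uint8(73), np.uint8(40), n
[... 519 characters left out ...]
int8(43)), (np.uint8(50), np.uint8(48), np.uint8(50)), (np.uint8(43), np.uint8(44), np.uint8(44)), (np.uint8(46), np.uint8(48), np.uint8(51)), (np.uint8(119), np.uint8(66), np.uint8(43)), (np.uint8(117), np.uint8(66), np.uint8(39))] [(296, (np.uint8(172), np.uint8(93), np.uint8(43))), (299, (np.uint8(172), np.uint8(93), np.uint8(40))), (302, (np.uint8(45), np.uint8(27), np.uint8(21))), (305, (np.uint8(57), np.uint8(54), np.uint8(56))), (308, (np.uint8(49), np.uint8(47), np.uint8(45))), (311, (np.uint8(179), np.uint8(186), np.uint8(184))), (314, (np.uint8(184), np.uint8(189), np.uint8(184))), (317, (np.uint8(42), np.uint8(81), np.uint8(96))), (320, (np.uint8(39), np.uint8(74), np.uint8(92)))]
```

>>> move_arm(deltas=[[[0,0,-1,0.0717,0.0026,0.0,0.0],[0,0,-1,0.0717,0.0026,0.04,0.0],[0,0,-1,0.0717,0.0026,0.08,0.0],[0,0,-1,0.0717,0.0026,0.12,0.0],[0,0,-1,0.0717,0.0026,0.15,0.0],[0,0,-1,0.0717,0.0026,0.17,0.0],[0,0,-1,0.0717,0.0026,0.18,0.0],[0,0,-1,0.0717,0.0026,0.18,0.0],[0,0,-1,0.0717,0.0026,0.18,0.0]]])

```text
t: 5.87
eef_pos: [0.5136, 0.0801, 0.0578]
ee_rot: [3.141, -0.0, -1.48]
force: [0.1, 0.7, -0.2]
width: 0.0357
```

Run:
```python
from h import *
c=cam("wrist");save(c,"w4");s=monitor.get_state();print(s["eef_pos"],s["ee_rot"])
d=cam("side");save(d,"side4")
cv2.imwrite("pics/m4.png",np.hstack([cv2.resize(d["img"][190:330,250:410],(400,350),interpolation=3),cv2.resize(c["img"][60:340,160:480],(400,350))]))
```

```text
[0.51424145 0.08050968 0.05868372] [-3.14000450e+00  3.64993677e-04 -1.47956226e+00]
```

View pics/m4.png

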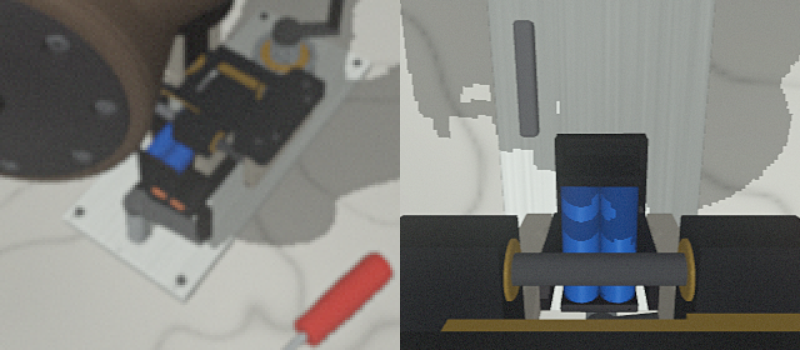

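>>> move_arm(deltas=[[[0,0,0,-0.0016,0.0016,0.0,0.0],[0,0,0,-0.0016,0.0016,0.0,0.0],[0,0,0,-0.0016,0.0016,0.004,0.0],[0,0,0,-0.0016,0.0016,0.008,0.0],[0,0,0,-0.0016,0.0016,0.012,0.0],[0,0,0,-0.0016,0.0016,0.015,0.0],[0,0,0,-0.0016,0.0016,0.018,0.0],[0,0,0,-0.0016,0.0016,0.018,0.0],[0,0,0,-0.0016,0.0016,0.018,0.0]]])

```text
t: 6.72
eef_pos: [0.5114, 0.0814, 0.0392]
ee_rot: [3.141, -0.0, -1.48]
force: [0.5, 0.2, -0.7]
width: 0.0357
```

Run:
```python
from h import *
s=monitor.get_state();print(s["eef_pos"],s["ee_rot"],s["force"])
c=load("w4");p=np.array([.5126,.0812,.026]);dy=np.array([-.0912,.9958,0]);dx=np.array([.9958,.0912,0])
for a in(-.0255,.0255):print(np.round(px(c,p-dy*.0405+dx*a)), np.round(px(c,p-dy*.0405+dx*a-[0,0,.014])))
```

```text
[0.51137161 0.08138349 0.03919747] [ 3.14088585e+00 -3.62429200e-04 -1.48008732e+00] [ 0.52941216  0.17368042 -0.66701456]
[358. 170.] [356. 166.]
[282. 170.] [285. 166.]
```

>>> move_arm(deltas=[[[0,0,0,0,-0.0008,0.002,0.0],[0,0,0,0,-0.0008,0.004,0.0],[0,0,0,0,-0.0008,0.006,0.0],[0,0,0,0,-0.0008,0.008,0.0],[0,0,0,0,-0.0008,0.009,0.0],[0,0,0,0,-0.0008,0.009,0.0]]])

```text
t: 7.22
eef_pos: [0.5124, 0.0816, 0.0316]
ee_rot: [-3.141, -0.0, -1.48]
force: [-4.6, -0.6, 12.0]
width: 0.0355
```

Run:
```python
from h import *
s=monitor.get_state();print(s["eef_pos"],s["ee_rot"],s["force"],s["width"])
```

```text
[0.51237617 0.08158957 0.03155284] [-3.14134932e+00 -2.08659681e-04 -1.47956237e+00] [-4.63170055 -0.62321777 12.00255692] 0.035474014106739414
```

>>> move_arm(deltas=[[[0,0,0,0,0,-0.001,0.06],[0,0,0,0,0,-0.001,0.06],[0,0,0,0,0,-0.001,0.06],[0,0,0,0,0,-0.001,0.06],[0,0,0,0,0,-0.001,0.06],[0,0,0,0,0,-0.03,0.06],[0,0,0,0,0,-0.07,0.06],[0,0,0,0,0,-0.11,0.06],[0,0,0,0,0,-0.15,0.06],[0,0,0,-0.05,0.02,-0.18,0.06],[0,0,0,-0.07,0.02,-0.19,0.06],[0,0,0,-0.07,0.02,-0.19,0.06]]])

```text
t: 8.22
eef_pos: [0.4872, 0.154, 0.2253]
ee_rot: [-3.134, 0.004, -1.478]
force: [0.3, 0.3, 1.0]
width: 0.0596
```

Run:
```python
from h import *
c=cam("wrist");save(c,"w5");s=monitor.get_state();print(s["eef_pos"],s["ee_rot"],s["force"])
bluerect(c,.05)
cv2.imwrite("pics/w5c.png",cv2.resize(c["img"][0:230,200:460],(780,690))[:600])
```

```text
[0.48663758 0.15232597 0.22308713] [-3.13708790e+00  2.69364269e-03 -1.47669127e+00] [-0.16120365 -0.95234783 -0.85668748]
(289, 87, 31, 53) [array([0.512 , 0.0812]), array([0.033 , 0.0556]), np.float64(5.3128)]
(284, 289, 32, 26) [array([0.5017, 0.3217]), array([0.0533, 0.0164]), np.float64(55.6304)]
```

View pics/w5c.png

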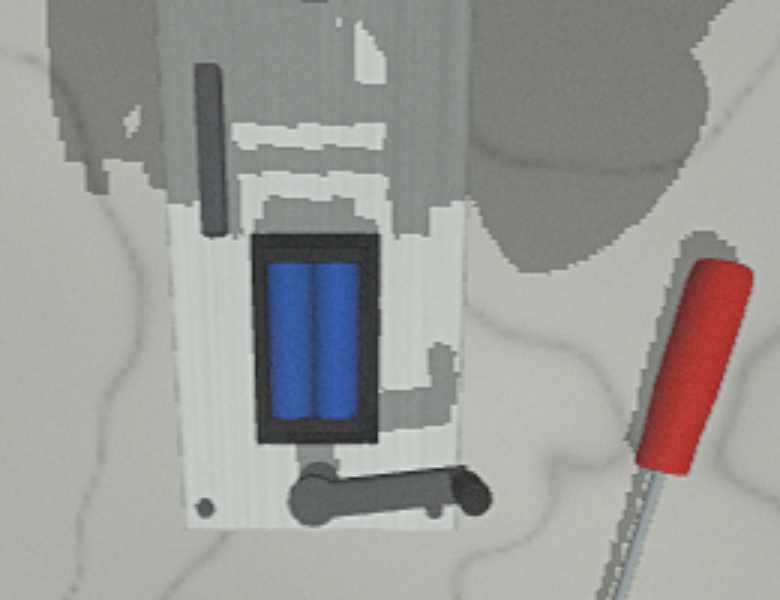

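Run:
```python
from h import *
c=load("w5");print(c["T"][:3,3])
print(onz(c,358.3,164.7,.091),onz(c,304.3,166.5,.061))
```

```text
[0.49316926 0.07819316 0.38275121]
[0.45041981 0.1257982  0.091     ] [0.50670619 0.13852525 0.061     ]
```

>>> move_arm(deltas=[[[0,0,0,0.023,0.0385,0.0,0.06],[0,0,0,0.023,0.0385,0.04,0.06],[0,0,0,0.023,0.0385,0.08,0.06],[0,0,0,0.023,0.0385,0.1,0.06],[0,0,0,0.023,0.0385,0.11,0.06],[0,0,0,0.023,0.0385,0.11,0.06],[0,0,0,0.023,0.0385,0.11,0.06],[0,0,0,0.023,0.0385,0.11,0.06]]])

```text
t: 8.93
eef_pos: [0.4503, 0.1231, 0.111]
ee_rot: [-3.141, -0.0, -1.48]
force: [0.0, 0.0, 0.5]
width: 0.0601
```

Run:
```python
from h import *
s=monitor.get_state();print(s["eef_pos"],s["ee_rot"],s["force"])
```

```text
[0.4503133  0.12306635 0.11102523] [-3.14117167e+00 -1.54401701e-05 -1.48011895e+00] [0.04442151 0.00948887 0.53394235]
```

>>> move_arm(deltas=[[[0,0,0,-0.0027,0,0.02,0.06],[0,0,0,-0.0027,0,0.044,0.06],[0,0,0,-0.0027,0,0.044,0.0],[0,0,0,-0.0027,0,0.044,0.0],[0,0,0,-0.0027,0,0.044,0.0],[0,0,0,-0.0027,0,0.044,0.0],[0,0,0,-0.0027,0,0.044,0.0],[0,0,0,-0.0027,0,0.044,0.0],[0,0,0,-0.0027,0,0.044,0.0],[0,0,0,-0.0027,0,0.044,0.0],[0,0,0,-0.0027,0,0.044,0.0],[0,0,0,-0.0027,0,0.044,0.0]]], force=10)

```text
t: 9.93
eef_pos: [0.4503, 0.1263, 0.0669]
ee_rot: [-3.14, 0.001, -1.48]
force: [2.1, 0.3, 0.3]
width: 0.0115
```

Run:
```python
from h import *
s=monitor.get_state();p=s["eef_pos"];print(p,s["ee_rot"],s["force"],s["width"])
h=np.array([.5067,.1385]);y=s["ee_rot"][2];tx=np.array([np.cos(y),np.sin(y)]);ty=np.array([np.sin(y),-np.cos(y)])
d=p[:2]-h;r=np.linalg.norm(d);a0=np.arctan2(d[1],d[0]);print(r,np.degrees(a0))
ae=np.radians(-90+5.25)  # shut
da=(ae-a0)%(2*np.pi)
for k in range(1,13):
    a=a0+da*k/12;q=h+.058*np.array([np.cos(a),np.sin(a)])-p[:2];print(k,round(q@tx,4),round(q@ty,4))
```

```text
[0.45033828 0.12627788 0.06694596] [-3.14014813e+00  6.20233671e-04 -1.47966087e+00] [2.065052   0.26353748 0.29427455] 0.011469319393451258
0.05767169338855085 -167.76476321323753
1 0.0069 -0.0009
2 0.0136 -0.003
3 0.02 -0.0059
4 0.026 -0.0095
5 0.0315 -0.0139
6 0.0364 -0.0188
7 0.0407 -0.0243
8 0.0443 -0.0303
9 0.0472 -0.0367
10 0.0493 -0.0434
11 0.0505 -0.0503
12 0.051 -0.0573
```

>>> move_arm(deltas=[[[0,0,0,0.0069,-0.0009,0,0.0],[0,0,0,0.0136,-0.003,0,0.0],[0,0,0,0.02,-0.0059,0,0.0],[0,0,0,0.026,-0.0095,0,0.0],[0,0,0,0.0315,-0.0139,0,0.0],[0,0,0,0.0364,-0.0188,0,0.0],[0,0,0,0.0407,-0.0243,0,0.0],[0,0,0,0.0443,-0.0303,0,0.0],[0,0,0,0.0472,-0.0367,0,0.0],[0,0,0,0.0493,-0.0434,0,0.0],[0,0,0,0.0505,-0.0503,0,0.0],[0,0,0,0.051,-0.058,0,0.0]]])

```text
t: 10.93
eef_pos: [0.5101, 0.0776, 0.0658]
ee_rot: [3.137, -0.002, -1.481]
force: [-2.3, -3.3, 2.7]
width: 0.0116
```

>>> move_arm(deltas=[[[0,0,0,0,0,0,0.0],[0,0,0,0,-0.001,0,0.0],[0,0,0,0,-0.001,0,0.0]]])

```text
t: 11.18
eef_pos: [0.512, 0.0781, 0.0659]
ee_rot: [3.138, -0.002, -1.481]
force: [1.2, -7.2, 2.0]
width: 0.0115
```

>>> move_arm(deltas=[[[0,0,0,0,0,0,0.06],[0,0,0,0,0,0,0.06],[0,0,0,0,0,0,0.06],[0,0,0,0,0,0,0.06],[0,0,0,0,0,-0.03,0.06],[0,0,0,0,0,-0.07,0.06],[0,0,0,0.03,0,-0.11,0.06],[0,0,0,0.06,0,-0.14,0.06],[0,0,0,0.07,0,-0.15,0.06],[0,0,0,0.07,0,-0.15,0.06],[0,0,0,0.07,0,-0.15,0.06]]])

```text
t: 12.1
eef_pos: [0.5197, 0.0102, 0.2177]
ee_rot: [-3.139, 0.001, -1.482]
force: [-0.6, 0.3, -0.8]
width: 0.0598
```

Run:
```python
from h import *
c=cam("wrist");save(c,"w6");s=monitor.get_state();print(s["eef_pos"],s["ee_rot"],s["force"],s["width"])
d=cam("side");save(d,"side6")
cv2.imwrite("pics/m6.png",np.hstack([cv2.resize(c["img"][0:240,200:440],(480,480)),cv2.resize(d["img"][190:310,260:360],(320,384),interpolation=3)[:480]]) if 0 else cv2.resize(c["img"][0:280,180:460],(600,600)))
```

```text
[0.51904244 0.01056923 0.21646166] [-3.14128531e+00  6.93758551e-04 -1.48108196e+00] [-0.28550166 -1.39817008 -1.02337169] 0.06003777582955502
```

View pics/m6.png

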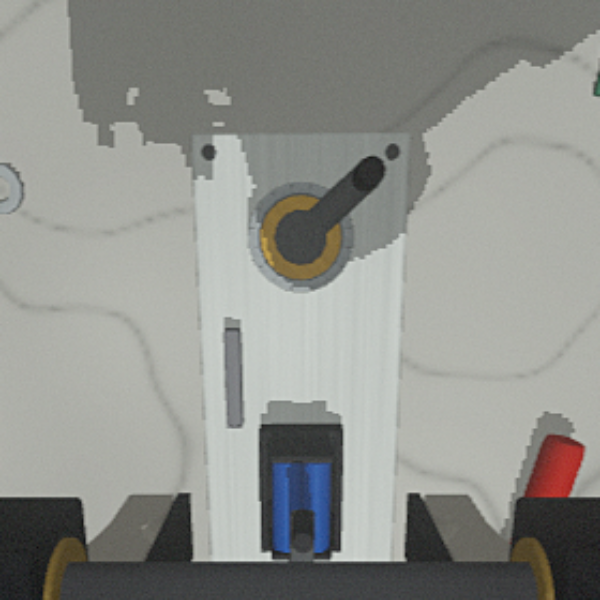

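Run:
```python
from h import *
c=load("w6");k=.46667
print(onz(c,180+301*k,238*k,.035),onz(c,180+371*k,171*k,.0985),onz(c,180+300*k,238*k,.07))
d=load("side6");print([np.round(px(d,p)) for p in ([.5263,-.0682,.035],)])
g=c["img"].max(2);print(g[66:106,338:368:2])
```

```text
[ 0.52555268 -0.06759912  0.035     ] [ 0.49886239 -0.09652089  0.0985    ] [ 0.52607868 -0.06729505  0.07      ]
[array([363., 211.])]
[[138 135 140 138 144 142 143 138 142 135 141 140 143 140 143]
 [140 139 137 139 141 138 145 140 139 139 137 145  75  87 143]
 [139 142 138 137 144 140 144 145 136 137 138 115  55  56 123]
 [143 139 138 147 137 138 142 138 141 141 141  94  63  60 114]
 [138 139 137 139 137 134 138 144 140 140 139  69  68  66  97]
 [141 138 139 137 142 133 142 142 143 141 140  70  70  63 100]
 [138 137 138 138 139 141 148 139 118 147 140  86  63  60 123]
 [144 138 143 141 139 143 128  30  38  94 149 113  62  68 134]
 [138 140 137 138 142 117  31  45  50  33 120 136  74 131 144]
 [139 139 137 139 147  68  40  50  51  44  62 146 143 143 139]
 [140 138 142 144 128  37  49  49  53  49  64 146 138 136 139]
 [134 140 138 144  72  47  49  51  49  48  38 130 135 137 142]
 [138 138 144 126  38  54  51  44  51  49  35 121 134 138 135]
 [136 141 145  82  37  50  56  50  50  47  40 120 137 141 137]
 [140 144 116  50  34  42  45  51  44  47  39 134 137 139 141]
 [140 143  62  57  
[... 856 characters left out ...]
9 141]
 [ 68  71  67  64  75 145 146 139 140 139 139 137 138 140 142]
 [ 76  69  70  53 133 139 144 139 140 140 137 137 133 138 140]
 [ 65  70  61  87 146 137 145 139 137 137 139 135 138 143 144]
 [ 68  72  55 132 140 141 141 140 141 140 142 140 135 137 140]
 [ 67  63  77 152 136 138 140 138 140 140 140 140 140 139 143]
 [ 66  57 114 144 139 137 145 141 138 134 141 138 135 139 143]
 [ 66  91 118 146 140 138 145 136 136 135 139 138 138 140 143]
 [ 61 111 117 125 139 135 141 140 140 135 140 134 138 137 143]
 [ 77 120 111 136 138 137 143 135 141 139 138 136 138 141 146]
 [ 97 124 113 129 137 139 143 143 140 139 144 138 134 143 141]
 [113 118 116 107 139 139 140 140 137 141 142 138 137 139 145]]
```

>>> move_arm(deltas=[[[0,0,0,0.1053,0.0301,0.0,0.05],[0,0,0,0.1053,0.0301,0.0,0.05],[0,0,0,0.1053,0.0301,0.03,0.05],[0,0,0,0.1053,0.0301,0.07,0.05],[0,0,0,0.1053,0.0301,0.09,0.05],[0,0,0,0.1053,0.0301,0.095,0.05],[0,0,0,0.1053,0.0301,0.095,0.05],[0,0,0,0.1053,0.0301,0.095,0.05],[0,0,0,0.1053,0.0301,0.095,0.05]]])

```text
t: 12.95
eef_pos: [0.5001, -0.0963, 0.1229]
ee_rot: [-3.14, -0.0, -1.479]
force: [0.5, -0.2, 1.6]
width: 0.0501
```

Run:
```python
from h import *
s=monitor.get_state();print(s["eef_pos"],s["ee_rot"],s["force"],s["width"])
```

```text
[ 0.50011282 -0.09631046  0.12289125] [-3.13957536e+00 -2.21537753e-04 -1.47859057e+00] [ 0.51296686 -0.16016802  1.56060022] 0.05006985403438374
```

>>> move_arm(deltas=[[[0,0,0,0.0006,0.0017,0.02,0.05],[0,0,0,0.0006,0.0017,0.04,0.05],[0,0,0,0.0006,0.0017,0.052,0.05],[0,0,0,0.0006,0.0017,0.052,0.0],[0,0,0,0.0006,0.0017,0.052,0.0],[0,0,0,0.0006,0.0017,0.052,0.0],[0,0,0,0.0006,0.0017,0.052,0.0],[0,0,0,0.0006,0.0017,0.052,0.0],[0,0,0,0.0006,0.0017,0.052,0.0],[0,0,0,0.0006,0.0017,0.052,0.0],[0,0,0,0.0006,0.0017,0.052,0.0]]], force=35)

```text
t: 13.87
eef_pos: [0.498, -0.0976, 0.0701]
ee_rot: [-3.14, 0.0, -1.48]
force: [1.3, 0.3, 3.1]
width: 0.0112
```

```bash
cat >> h.py <<'E'
AX=np.array([.5260,-.0678])
def arc(step,n=12,r=.040,dz=0,start=None):
    s=monitor.get_state();p=s["eef_pos"];y=s["ee_rot"][2];tx=np.array([np.cos(y),np.sin(y)]);ty=np.array([np.sin(y),-np.cos(y)])
    d=p[:2]-AX;a0=np.arctan2(d[1],d[0])
    print("t",round(s["t"],2),"pos",p.round(4),"yaw",round(y,3),"F",np.round(s["force"],1),"w",round(s["width"],4),"r",round(np.linalg.norm(d),4),"ang",round(np.degrees(a0),1))
    if start is not None:a0=np.radians(start)
    b=AX+r*np.array([np.cos(a0),np.sin(a0)]) if start is not None else p[:2]
    for k in range(1,n+1):
        a=a0+np.radians(step)*k;q=AX+r*np.array([np.cos(a),np.sin(a)])-b;print(f"[0,0,0,{q@tx:.4f},{q@ty:.4f},{dz},0.0],",end=" ")
    print("end ang",np.degrees(a))
E
python3 -c "
from h import *
arc(7,12,dz=.001)"
```

```text
t 13.87 pos [ 0.498  -0.0976  0.0701] yaw -1.48 F [1.3 0.3 3.1] w 0.0112 r 0.0409 ang -133.2
[0,0,0,0.0029,-0.0041,0.001,0.0], [0,0,0,0.0059,-0.0080,0.001,0.0], [0,0,0,0.0084,-0.0121,0.001,0.0], [0,0,0,0.0104,-0.0166,0.001,0.0], [0,0,0,0.0118,-0.0213,0.001,0.0], [0,0,0,0.0126,-0.0261,0.001,0.0], [0,0,0,0.0129,-0.0310,0.001,0.0], [0,0,0,0.0125,-0.0358,0.001,0.0], [0,0,0,0.0116,-0.0406,0.001,0.0], [0,0,0,0.0101,-0.0453,0.001,0.0], [0,0,0,0.0080,-0.0497,0.001,0.0], [0,0,0,0.0054,-0.0538,0.001,0.0], end ang -49.20298966621292
```

Run:
```python
from h import *
for st in range(-133,107,40):
    arc(5,8,r=.0403,start=st)
```

```text
t 13.87 pos [ 0.498  -0.0976  0.0701] yaw -1.48 F [1.3 0.3 3.1] w 0.0112 r 0.0409 ang -133.2
[0,0,0,0.0025,-0.0025,0,0.0], [0,0,0,0.0048,-0.0051,0,0.0], [0,0,0,0.0069,-0.0080,0,0.0], [0,0,0,0.0087,-0.0110,0,0.0], [0,0,0,0.0102,-0.0142,0,0.0], [0,0,0,0.0114,-0.0175,0,0.0], [0,0,0,0.0124,-0.0208,0,0.0], [0,0,0,0.0130,-0.0243,0,0.0], end ang -92.99999999999999
t 13.87 pos [ 0.498  -0.0976  0.0701] yaw -1.48 F [1.3 0.3 3.1] w 0.0112 r 0.0409 ang -133.2
[0,0,0,0.0003,-0.0035,0,0.0], [0,0,0,0.0004,-0.0070,0,0.0], [0,0,0,0.0001,-0.0105,0,0.0], [0,0,0,-0.0004,-0.0140,0,0.0], [0,0,0,-0.0013,-0.0174,0,0.0], [0,0,0,-0.0025,-0.0207,0,0.0], [0,0,0,-0.0039,-0.0239,0,0.0], [0,0,0,-0.0056,-0.0270,0,0.0], end ang -53.00000000000001
t 13.87 pos [ 0.498  -0.0976  0.0701] yaw -1.48 F [1.3 0.3 3.1] w 0.0112 r 0.0409 ang -133.2
[0,0,0,-0.0020,-0.0029,0,0.0], [0,0,0,-0.0042,-0.0056,0,0.0], [0,0,0,-0.0067,-0.0081,0,0.0], [0,0,0,-0.0093,-0.0104,0,0.0], [0,0,0,-0.0122,-0.0125,0,0.0], [0,0,0,-0.0152,-0.0143,0,0.0], [0,0,0,-0.0184,-0.0158,0,0.0], [0,0,0,-0.0217,-0.0171,0,0.0], end ang -13.0
t 13.87 pos [ 0.498 
[... 338 characters left out ...]
87 pos [ 0.498  -0.0976  0.0701] yaw -1.48 F [1.3 0.3 3.1] w 0.0112 r 0.0409 ang -133.2
[0,0,0,-0.0032,0.0014,0,0.0], [0,0,0,-0.0063,0.0032,0,0.0], [0,0,0,-0.0092,0.0051,0,0.0], [0,0,0,-0.0119,0.0074,0,0.0], [0,0,0,-0.0144,0.0098,0,0.0], [0,0,0,-0.0167,0.0125,0,0.0], [0,0,0,-0.0188,0.0153,0,0.0], [0,0,0,-0.0206,0.0184,0,0.0], end ang 67.0
t 13.87 pos [ 0.498  -0.0976  0.0701] yaw -1.48 F [1.3 0.3 3.1] w 0.0112 r 0.0409 ang -133.2
[0,0,0,-0.0015,0.0032,0,0.0], [0,0,0,-0.0028,0.0065,0,0.0], [0,0,0,-0.0037,0.0098,0,0.0], [0,0,0,-0.0044,0.0133,0,0.0], [0,0,0,-0.0047,0.0168,0,0.0], [0,0,0,-0.0048,0.0203,0,0.0], [0,0,0,-0.0045,0.0238,0,0.0], [0,0,0,-0.0039,0.0273,0,0.0], end ang 107.00000000000001
```

>>> move_arm(deltas=[[[0,0,0,0.0,0.0,0.001,0.0],[0,0,0,0.0,0.0,0.001,0.0],[0,0,0,0.0,0.0,0.001,0.0]]])

```text
t: 14.12
eef_pos: [0.4982, -0.0978, 0.0698]
ee_rot: [-3.14, -0.001, -1.479]
force: [-1.2, 0.6, 10.9]
width: 0.0108
```

>>> move_arm(deltas=[[[0,0,0,0.0025,-0.0025,0,0.0],[0,0,0,0.0048,-0.0051,0,0.0],[0,0,0,0.0069,-0.008,0,0.0],[0,0,0,0.0087,-0.011,0,0.0],[0,0,0,0.0102,-0.0142,0,0.0],[0,0,0,0.0114,-0.0175,0,0.0],[0,0,0,0.0124,-0.0208,0,0.0],[0,0,0,0.013,-0.0243,0,0.0]]])

```text
t: 14.78
eef_pos: [0.5226, -0.109, 0.0697]
ee_rot: [3.141, -0.001, -1.48]
force: [-3.9, -1.2, 12.3]
width: 0.0111
```

>>> move_arm(deltas=[[[0,0,0,0.0003,-0.0035,0,0.0],[0,0,0,0.0004,-0.007,0,0.0],[0,0,0,0.0001,-0.0105,0,0.0],[0,0,0,-0.0004,-0.014,0,0.0],[0,0,0,-0.0013,-0.0174,0,0.0],[0,0,0,-0.0025,-0.0207,0,0.0],[0,0,0,-0.0039,-0.0239,0,0.0],[0,0,0,-0.0056,-0.027,0,0.0]]])

```text
t: 15.45
eef_pos: [0.5495, -0.1011, 0.0692]
ee_rot: [-3.141, -0.001, -1.48]
force: [2.0, -3.2, -1.4]
width: 0.0113
```

Vertical force fell from +12 N to −1.4 N, so the screw has probably come over its thread start. I'll follow it downward.

>>> move_arm(deltas=[[[0,0,0,0,0,0.001,0.0],[0,0,0,0,0,0.002,0.0],[0,0,0,0,0,0.003,0.0],[0,0,0,0,0,0.004,0.0],[0,0,0,0,0,0.005,0.0],[0,0,0,0,0,0.005,0.0],[0,0,0,0,0,0.005,0.0]]])

```text
t: 16.03
eef_pos: [0.5502, -0.1009, 0.0648]
ee_rot: [-3.139, -0.001, -1.479]
force: [1.0, -3.5, 10.3]
width: 0.0109
```

```bash
python3 -c "
from h import *
arc(-6,12)"
```

```text
t 16.03 pos [ 0.5502 -0.1009  0.0648] yaw -1.479 F [ 1.  -3.5 10.3] w 0.0109 r 0.041 ang -53.9
[0,0,0,0.0011,0.0042,0,0.0], [0,0,0,0.0027,0.0081,0,0.0], [0,0,0,0.0038,0.0121,0,0.0], [0,0,0,0.0045,0.0163,0,0.0], [0,0,0,0.0048,0.0204,0,0.0], [0,0,0,0.0047,0.0246,0,0.0], [0,0,0,0.0041,0.0288,0,0.0], [0,0,0,0.0030,0.0328,0,0.0], [0,0,0,0.0016,0.0367,0,0.0], [0,0,0,-0.0002,0.0405,0,0.0], [0,0,0,-0.0025,0.0441,0,0.0], [0,0,0,-0.0051,0.0473,0,0.0], end ang -125.8680780134262
```

```bash
sed -i 's/^AX=.*/AX=np.array([.5260,-.0690])/' h.py
python3 - <<'E'
from h import *
for i in range(5):
    arc(-6,12,r=.040,start=-52.8-72*i)
E
```

```text
t 16.03 pos [ 0.5502 -0.1009  0.0648] yaw -1.479 F [ 1.  -3.5 10.3] w 0.0109 r 0.04 ang -52.9
[0,0,0,0.0020,0.0037,0,0.0], [0,0,0,0.0037,0.0075,0,0.0], [0,0,0,0.0049,0.0115,0,0.0], [0,0,0,0.0057,0.0156,0,0.0], [0,0,0,0.0060,0.0198,0,0.0], [0,0,0,0.0060,0.0240,0,0.0], [0,0,0,0.0054,0.0281,0,0.0], [0,0,0,0.0045,0.0322,0,0.0], [0,0,0,0.0031,0.0362,0,0.0], [0,0,0,0.0014,0.0400,0,0.0], [0,0,0,-0.0008,0.0436,0,0.0], [0,0,0,-0.0033,0.0469,0,0.0], end ang -124.8
t 16.03 pos [ 0.5502 -0.1009  0.0648] yaw -1.479 F [ 1.  -3.5 10.3] w 0.0109 r 0.04 ang -52.9
[0,0,0,-0.0029,0.0031,0,0.0], [0,0,0,-0.0060,0.0058,0,0.0], [0,0,0,-0.0095,0.0082,0,0.0], [0,0,0,-0.0131,0.0102,0,0.0], [0,0,0,-0.0170,0.0119,0,0.0], [0,0,0,-0.0210,0.0131,0,0.0], [0,0,0,-0.0251,0.0139,0,0.0], [0,0,0,-0.0293,0.0142,0,0.0], [0,0,0,-0.0334,0.0142,0,0.0], [0,0,0,-0.0376,0.0136,0,0.0], [0,0,0,-0.0417,0.0127,0,0.0], [0,0,0,-0.0456,0.0113,0,0.0], end ang -196.8
t 16.03 pos [ 0.5502 -0.1009  0.0648] yaw -1.479 F [ 1.  -3.5 10.3] w 0.0109 r 0.04 ang -52.9
[0,0,0,-0.0038,-0.0018,0,0.0], [0,0,0,-0.0074,-0.0039,0,0.0], [0,0,0,-0.0107,-
[... 538 characters left out ...]
0.0196,0,0.0], [0,0,0,0.0093,-0.0229,0,0.0], [0,0,0,0.0121,-0.0260,0,0.0], [0,0,0,0.0153,-0.0287,0,0.0], [0,0,0,0.0187,-0.0311,0,0.0], [0,0,0,0.0224,-0.0331,0,0.0], [0,0,0,0.0263,-0.0348,0,0.0], [0,0,0,0.0303,-0.0360,0,0.0], end ang -340.8
t 16.03 pos [ 0.5502 -0.1009  0.0648] yaw -1.479 F [ 1.  -3.5 10.3] w 0.0109 r 0.04 ang -52.9
[0,0,0,0.0041,-0.0008,0,0.0], [0,0,0,0.0083,-0.0012,0,0.0], [0,0,0,0.0125,-0.0011,0,0.0], [0,0,0,0.0166,-0.0006,0,0.0], [0,0,0,0.0207,0.0004,0,0.0], [0,0,0,0.0247,0.0017,0,0.0], [0,0,0,0.0285,0.0035,0,0.0], [0,0,0,0.0320,0.0057,0,0.0], [0,0,0,0.0354,0.0082,0,0.0], [0,0,0,0.0384,0.0111,0,0.0], [0,0,0,0.0412,0.0142,0,0.0], [0,0,0,0.0436,0.0177,0,0.0], end ang -412.8
```

>>> move_arm(deltas=[[[0,0,0,0.002,0.0037,0,0.0],[0,0,0,0.0037,0.0075,0,0.0],[0,0,0,0.0049,0.0115,0.0001,0.0],[0,0,0,0.0057,0.0156,0.0001,0.0],[0,0,0,0.006,0.0198,0.0002,0.0],[0,0,0,0.006,0.024,0.0002,0.0],[0,0,0,0.0054,0.0281,0.0003,0.0],[0,0,0,0.0045,0.0322,0.0003,0.0],[0,0,0,0.0031,0.0362,0.0004,0.0],[0,0,0,0.0014,0.04,0.0004,0.0],[0,0,0,-0.0008,0.0436,0.0005,0.0],[0,0,0,-0.0033,0.0469,0.0006,0.0]]])

```text
t: 17.03
eef_pos: [0.503, -0.1016, 0.0638]
ee_rot: [-3.139, -0.001, -1.479]
force: [2.5, -2.3, 6.1]
width: 0.0107
```

>>> move_arm(deltas=[[[0,0,0,-0.0029,0.0031,0.0001,0.0],[0,0,0,-0.006,0.0058,0.0002,0.0],[0,0,0,-0.0095,0.0082,0.0002,0.0],[0,0,0,-0.0131,0.0102,0.0003,0.0],[0,0,0,-0.017,0.0119,0.0004,0.0],[0,0,0,-0.021,0.0131,0.0005,0.0],[0,0,0,-0.0251,0.0139,0.0006,0.0],[0,0,0,-0.0293,0.0142,0.0007,0.0],[0,0,0,-0.0334,0.0142,0.0007,0.0],[0,0,0,-0.0376,0.0136,0.0008,0.0],[0,0,0,-0.0417,0.0127,0.0009,0.0],[0,0,0,-0.0456,0.0113,0.001,0.0]]])

```text
t: 18.03
eef_pos: [0.4877, -0.0569, 0.0627]
ee_rot: [-3.139, -0.0, -1.479]
force: [3.1, -5.0, 5.8]
width: 0.011
```

>>> move_arm(deltas=[[[0,0,0,-0.0038,-0.0018,0.0001,0.0],[0,0,0,-0.0074,-0.0039,0.0002,0.0],[0,0,0,-0.0107,-0.0065,0.0002,0.0],[0,0,0,-0.0138,-0.0093,0.0003,0.0],[0,0,0,-0.0165,-0.0125,0.0004,0.0],[0,0,0,-0.0189,-0.0159,0.0005,0.0],[0,0,0,-0.021,-0.0196,0.0006,0.0],[0,0,0,-0.0226,-0.0234,0.0007,0.0],[0,0,0,-0.0238,-0.0274,0.0007,0.0],[0,0,0,-0.0246,-0.0315,0.0008,0.0],[0,0,0,-0.025,-0.0357,0.0009,0.0],[0,0,0,-0.0249,-0.0399,0.001,0.0]]])

```text
t: 19.03
eef_pos: [0.5236, -0.0288, 0.0614]
ee_rot: [3.141, -0.0, -1.48]
force: [-5.6, 0.6, 14.8]
width: 0.0114
```

>>> move_arm(deltas=[[[0,0,0,0.0005,-0.0042,0.0,0.0],[0,0,0,0.0015,-0.0082,0.0,0.0],[0,0,0,0.0028,-0.0122,0.0,0.0],[0,0,0,0.0046,-0.016,0.0001,0.0],[0,0,0,0.0068,-0.0196,0.0002,0.0],[0,0,0,0.0093,-0.0229,0.0003,0.0],[0,0,0,0.0121,-0.026,0.0004,0.0],[0,0,0,0.0153,-0.0287,0.0005,0.0],[0,0,0,0.0187,-0.0311,0.0006,0.0],[0,0,0,0.0224,-0.0331,0.0007,0.0],[0,0,0,0.0263,-0.0348,0.0008,0.0],[0,0,0,0.0303,-0.036,0.0008,0.0]]])

```text
t: 20.03
eef_pos: [0.5637, -0.0549, 0.0608]
ee_rot: [-3.14, 0.001, -1.479]
force: [1.5, 3.9, 7.1]
width: 0.011
```

```bash
python3 -c "
from h import *
arc(-6,12,r=.04,start=-340.8)"
```

```text
t 20.03 pos [ 0.5637 -0.0549  0.0608] yaw -1.479 F [1.5 3.9 7.1] w 0.011 r 0.0402 ang 20.5
[0,0,0,0.0041,-0.0008,0,0.0], [0,0,0,0.0083,-0.0012,0,0.0], [0,0,0,0.0125,-0.0011,0,0.0], [0,0,0,0.0166,-0.0006,0,0.0], [0,0,0,0.0207,0.0004,0,0.0], [0,0,0,0.0247,0.0017,0,0.0], [0,0,0,0.0285,0.0035,0,0.0], [0,0,0,0.0320,0.0057,0,0.0], [0,0,0,0.0354,0.0082,0,0.0], [0,0,0,0.0384,0.0110,0,0.0], [0,0,0,0.0412,0.0142,0,0.0], [0,0,0,0.0436,0.0176,0,0.0], end ang -412.8
```

>>> move_arm(deltas=[[[0,0,0,0.0041,-0.0008,0.0001,0.0],[0,0,0,0.0083,-0.0012,0.0002,0.0],[0,0,0,0.0125,-0.0011,0.0002,0.0],[0,0,0,0.0166,-0.0006,0.0003,0.0],[0,0,0,0.0207,0.0004,0.0004,0.0],[0,0,0,0.0247,0.0017,0.0005,0.0],[0,0,0,0.0285,0.0035,0.0006,0.0],[0,0,0,0.032,0.0057,0.0007,0.0],[0,0,0,0.0354,0.0082,0.0007,0.0],[0,0,0,0.0384,0.011,0.0008,0.0],[0,0,0,0.0412,0.0142,0.0008,0.0],[0,0,0,0.0436,0.0176,0.0008,0.0]]])

```text
t: 21.03
eef_pos: [0.5504, -0.1006, 0.06]
ee_rot: [-3.139, -0.0, -1.479]
force: [5.3, -1.6, 5.1]
width: 0.0109
```

>>> move_arm(deltas=[[[0,0,0,0,0,0,0.0],[0,0,0,0,0,0,0.0],[0,0,0,0,0,0,0.0],[0,0,0,0,0,0,0.0],[0,0,0,0,0,0,0.0]]])

```text
t: 21.45
eef_pos: [0.5492, -0.1013, 0.0599]
ee_rot: [-3.141, -0.001, -1.48]
force: [1.9, -4.2, 7.7]
width: 0.0111
```

Run:
```python
from h import *
arc(-6,1)
s=monitor.get_state();print(np.abs(s["qd"]).max())
d=cam("side");save(d,"side9");w=cam("wrist");bluerect(w,.05)
a=cv2.resize(d["img"][170:310,250:410],(400,350),interpolation=3);b=cv2.resize(w["img"][100:380,160:480],(400,350))
cv2.imwrite("pics/m9.png",np.hstack([a,b]))
```

```text
t 21.45 pos [ 0.5492 -0.1013  0.0599] yaw -1.48 F [ 1.9 -4.2  7.7] w 0.0111 r 0.0398 ang -54.3
[0,0,0,0.0021,0.0036,0,0.0], end ang -60.28049096568032
0.0019294030060212088
```

View pics/m9.png

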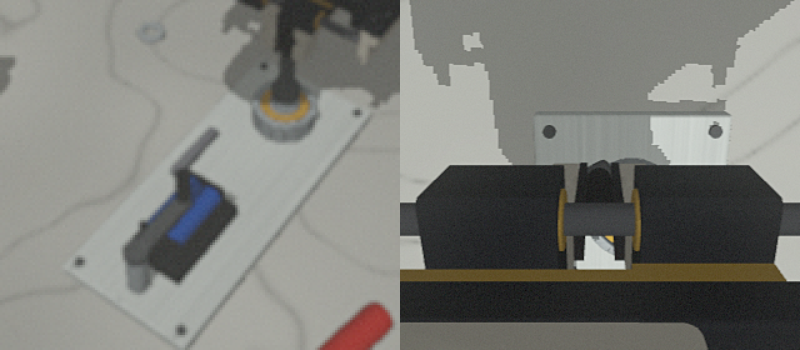

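The left crop shows the block seated with the lever lying along it. The fingers are still on the crank post, and the hand stands 9.9 mm below its starting height. I'm handing the job in.

```bash
python3 -c "
from station import arm
print(arm.job_done())"
```

```text
the job is handed in; nothing more can be done
None
```

I finished the job and handed it in at about 21.5 s, with the hand still gripping the crank post. No verdict is reported, so the results below come from my own checks.

- **Block:** It sits in the pocket. The wrist camera put it within about 1 mm and 0.1° of the pocket I had measured. The hand met the floor with 12 N at the expected height. Height and levelness were judged only from that contact and the pictures.
- **Lever:** I carried it by its post to its stop, about 85° round. The last side picture shows it lying over the block. By my estimate of the hinge position it is within about 1° of shut.
- **Screw start:** Turning back about 40 to 80° while pressing with about 11 N, the upward force fell away. Following it down gave a drop of 5.0 mm.
- **Screw forward:** I turned it 360° forward and it sank a further 4.9 mm, 9.9 mm in all against a target of 10. The hand is at rest on the post, set to a 35 N grip and pressing down lightly with about 8 N.
- **Small disagreements:** Partway through the turn the hand read about 0.4 mm lower than the thread pitch predicts, with 15 N of downward push. It was back in line for the rest of the turn.
- **Other items:** I touched nothing else on the bench. I did not measure those items again at the end.

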